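# Load the test reader and flip its lid shut

## Task

Load the test carrier into the reader: lower it by its orange fin, gently and without dropping it, onto the two alignment pegs until it sits flat on the deck, and let go of it. Then push the open lid from behind just past upright, so that it swings shut by its own weight; do not guide or press it down. Knock nothing over and leave the other things on the table where they are.

Things in the scene. Friction and masses are not known exactly. Their poses are not given: they have to be found in the camera images.
- reader: rapid-test reader, fixed to the table: white open-topped tub with a blue band, 150 mm (x) by 190 mm (y), walls 8 mm thick, rim 94 mm above the table. Inside is a flat deck 38 mm above the table (recess 134 by 174 mm, 56 mm deep) with two pegs. Origin: centre of the underside; z up; the lid's hinge lies along the rim on the +y side
- reader_seat (a point): point on the reader's deck midway between its two steel pegs, 38 mm above the table, same axes as the reader. The pegs stand at y = +50 mm and -50 mm from it: 10 mm thick, 18 mm high, the top 7 mm tapered to 4 mm
- lid (a joint): angle of the blue lid, rad: 0 shut flat on the rim, 1.57 upright, 1.95 leaning back on its stop (where it rests by its own weight and starts). Low friction: let go below about 1.5 it falls shut within 1 s, above about 1.65 it falls back open; it takes less than 2 N at the free edge to push over
- lid_hinge (a point): middle of the lid's hinge line, on the lid's inner face, 95 mm above the table, 95 mm from the reader's centre along the reader's +y. Its axes turn with the lid: x along the hinge, -y from the hinge to the free edge, z out of the outer face (up when shut; away from the reader when open)
- lid_edge (a point): middle of the lid's free edge, 190 mm from the hinge, half-way through the thickness; axes as lid_hinge. The lid: blue slab 150 mm wide, 190 mm long, 10 mm thick, about 0.23 kg, dark window in the middle, a white lip 60 mm wide that stands 12 mm out past the free edge. With the lid open this point is about 270 mm above the table
- carrier_mid (a point): centre of the test carrier, half-way up (25 mm above its underside), x along its 70 mm side, y along its 130 mm side, z up. It lies inside the orange fin to be pinched across x (12 mm thick, 60 mm along y, from 12 to 50 mm above the underside). Seated, this point is 25 mm straight above reader_seat with the y axes parallel, either way round
- carrier: the same carrier, origin at the centre of its underside: grey plate 70 mm (x) by 130 mm (y) by 12 mm, four white test cassettes let into its top (0.8 mm proud), orange upright grip fin in the middle. Two through holes 13 mm wide at y = +50 mm and -50 mm fit over the pegs; it fits equally well turned half round. About 0.16 kg
- buffer_bottle: bystander: white dropper bottle, green cap, 38 mm wide, 85 mm high; origin under its centre
- wipes_tub: bystander: white tub with blue cap, 76 mm wide, 110 mm high; origin under its centre
- timer: bystander: yellow timer, 45 by 70 by 55 mm high; origin under its centre
- spray_bottle: bystander: pale spray bottle with a red band, 68 mm wide, 190 mm high; origin under its centre
- pen_pot: bystander: black pen pot, 72 mm wide, 95 mm high, pens to 150 mm; origin under its centre
- swab_tray: bystander: steel tray 100 by 170 by 25 mm high with three swab sachets in it; origin under its centre

How it is judged:
By the outcome, as a careful person would: the job done as asked, in the order asked, and still so for the second after the job is handed in, with the robot touching nothing.
It also fails if it takes over 58 s, if anything falls off the work surface, if the arm or the gripper's body presses on something with over 40 N, if the wrist force passes 120 N, or if a joint passes its speed limit or range.

## Robot

A 6-joint arm with a two-finger parallel gripper is mounted at the origin on the work surface. World frame = base frame: x ahead of the robot, y to its left, z up, the work surface at z = 0. Lengths are in mm, angles in rad, forces in N, time in s.
With the tool pointing down it reaches from about 425 to 1125 mm from the base axis. Payload 14.9 kg.
Tool frame: the origin (TCP) lies on the mounting face of the last link; the fingertips stand 191 mm ahead of it and the grasp point (between the pads) lies 172 mm ahead of it; x points along the fingers, y is the direction in which the jaws open and shut, and the axes are right-handed (so a half turn about x gives the same grasp; the last joint's range is limited). The gripper opens to 91 mm and grips with 3 to 60 N. Pads are 32 mm wide; open, the fingers measure 118 mm over their backs; the gripper's body (76 mm by 178 mm) begins 60 mm behind the grasp point.
Start: joints at [1.196, 0.379, 1.734, -0, 1.028, -0.033], TCP at [234.637, 659.519, 404.732] pointing down, gripper open.
Joint ranges: [-2.77, 2.77], [-0.74, 2.19], [0, 2.66], [-1.06, 4.2], [0.31, 2.87], [-3.08, 3.08]. Speed limits (rad/s): [1.89, 1.89, 2.39, 3.14, 3.14, 3.14].

## Interface

Orientations are given as a unit quaternion [x, y, z, w].
In Python, from bench import arm, vision, job gives the robot as it stands. The module is installed in compiled form; this text tells all that it offers.
- The arm moves only by the tool drive_tool, never from a script. Its argument "moves" is a list of rows, each a list of 3 entries, a list of its own where there are three numbers: the shift along the world's x, y, z in cm, then the turn, a rotation vector about the world's x, y, z in degrees, then the closure in counts, from 0 (fully open) to 255 (shut). A call has exactly 5 rows; each row is the pose to reach, as a shift and turn from the pose commanded when the call began; what a row does not reach only later rows make up. A row lasts 1/12 s, in which the tool goes at most 41.7 mm and 7.16 degrees, less where a joint would pass 70% of its speed; a pose out of reach is approached as far as the arm can. A call with a gripper value outside its range is refused whole. The fingers move at their own pace and stop on an object; "force" is the grip in N (left out, the last holds). Time passes only in rows, so rows that repeat a pose let the fingers close, or fill a call up. It gives the time, the measured TCP pose, the force and the opening at its end, in the units of the state.
- arm.get_state(): the state, without advancing time (a new reading comes with each control period).
- vision.capture(name): name is "scene" or "top" or "wrist"; returns (picture, depth): 400x640x3 uint8, red, green, blue; 400x640 float32, mm along the optical axis (not along the pixel's ray), 0 where there is no reading.
- vision.calibration(name): a dict with "fovy" (degrees; the focal length in pixels is half the picture's height over the tangent of half this angle, whatever the lens; pixels are square), "cx", "cy" (the principal point, pixels), "position" and "attitude" of the camera in the world; the wrist camera has in their place "hand_eye" (4x4, takes a point from camera to tool coordinates, whose origin is the TCP and whose axes are the tool frame's). Camera axes: x right, y up, looking along -z (the intrinsics and any distortion apply to the point x, -y, -z); pixel columns grow to the right and rows downward; lengths in mm; the calibration is good to about 2 mm. A picture is of the moment at which its call begins: read the wrist's pose just before it. calibration takes no time and is no camera call.
- job.close_job(): hands the job in, once; it reports no verdict.
The state is a dict: "clock": time; "joint_pos": joint angles; "qd": joint speeds; "tau": joint torques, N m; "ee_pos": TCP position; "ee_rot": TCP orientation; "contact_force": force on the tool from outside, world axes, zero at the start; "wrist_torque": the same for the moment, N m; "width": finger opening in mm.
Only numpy, scipy, OpenCV 4.12 (cv2) and the standard library are available. Lean on these libraries where they do the work, as an engineer would, in place of code of your own. Each camera call takes 0.05 s, during which the arm holds its last target.

## Working session

There is one attempt and no reset: what is moved stays moved. The work goes in short steps, Python scripts to look and compute and a tool call to move; the robot and the scene stay as the last step left them, time stands still between calls to the robot, and variables do not carry over. Pictures are saved under pics/ and viewed, and the job is handed in when it is done.

Besides the shell and the picture viewer there is one more tool, called after "Request:" as name(argument=value, ...) on one line, values as JSON. drive_tool: Moves the arm, as the interface text tells. Its arguments: {"type":"object","properties":{"moves":{"type":"array","items":{"type":"array"}},"force":{"type":"number"}},"required":["moves"]}

```bash
mkdir -p pics; cat > h.py <<'E'
import numpy as np, cv2
from bench import arm, vision, job
from scipy.spatial.transform import Rotation as R
def cap(name,fn):
    s=arm.get_state(); im,d=vision.capture(name); cv2.imwrite('pics/'+fn+'.png',im[:,:,::-1]); np.savez('pics/'+fn+'.npz',im=im,d=d,p=s['ee_pos'],q=s['ee_rot']); return s,im,d
E
python3 - <<'E'
from h import *
for n in ['scene','top','wrist']:
    print(n,vision.calibration(n)); s,im,d=cap(n,n+'0')
print(s)
E
```

```text
scene {'fovy': 51.21059334016419, 'cx': 316.2877407380452, 'cy': 204.53906886439125, 'position': array([1326.39857438,  353.3456243 , 1022.30244578]), 'attitude': array([0.19997945, 0.30280551, 0.76240233, 0.53577956])}
top {'fovy': 49.82811731294612, 'cx': 314.0146072635937, 'cy': 198.88374557633566, 'position': array([ 439.70221388,   76.65920262, 1124.88098692]), 'attitude': array([-0.02936137,  0.03857906,  0.71130908, -0.70120536])}
wrist {'fovy': 62.78409176729605, 'cx': 321.2271068914153, 'cy': 195.3756446515033, 'hand_eye': array([[ 2.28131078e-04,  2.33318681e-01, -9.72400299e-01,
         1.97184527e+01],
       [ 9.99999898e-01,  3.26001915e-04,  3.12827333e-04,
         4.90503604e-01],
       [ 3.89992820e-04, -9.72400271e-01, -2.33318583e-01,
        -6.51250804e+01],
       [ 0.00000000e+00,  0.00000000e+00,  0.00000000e+00,
         1.00000000e+00]])}
{'clock': 0.1, 'joint_pos': array([ 1.19569033e+00,  3.79329576e-01,  1.73473703e+00, -1.35055047e-05,
        1.02850047e+00, -3.32961442e-02]), 'qd': array([ 0.00076158,  0.00047203,  0.00086156, -0.00194934,  0.0025669 ,
        0.00082987]), 'tau': array([-3.47462541e-03, -7.65038180e+01, -4.35284114e+01,  6.50131563e-02,
        3.98375967e-02, -2.81437525e-05]), 'ee_pos': array([234.57370704, 659.33850219, 404.16506484]), 'ee_rot': array([ 0.11991997,  0.69687132, -0.12059633,  0.69673961]), 'contact_force': array([ 0.15263267,  0.39895564, -0.36085583]), 'wrist_torque': array([ 0.0157455 , -0.00870498, -0.01595594]), 'width': 91.06265713285562}
```

View pics/scene0.png

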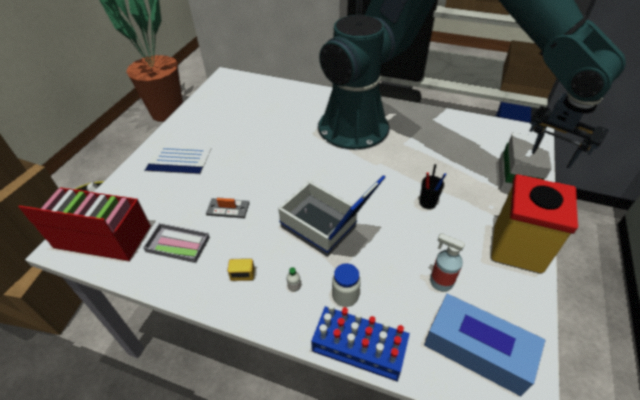

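View pics/top0.png

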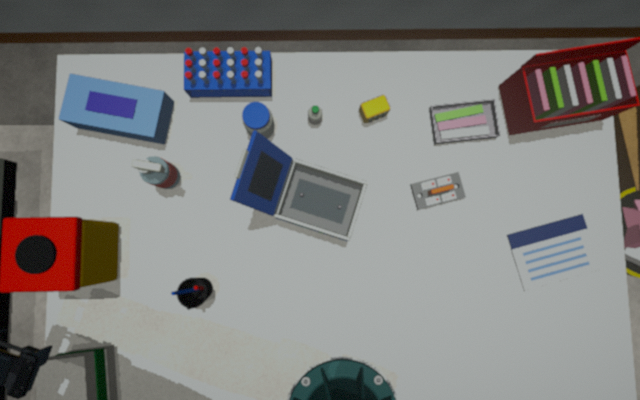

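View pics/wrist0.png

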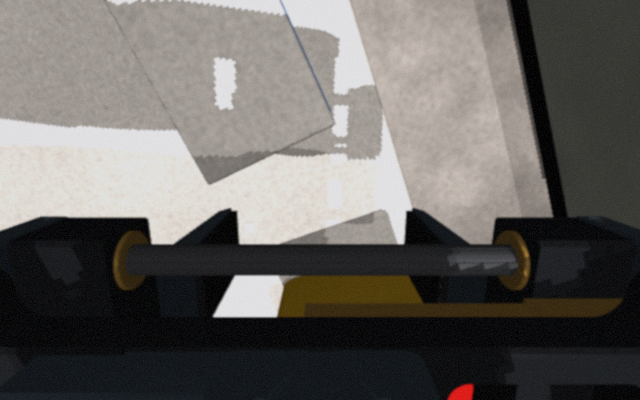

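The top view shows the carrier near (438,190), with its fin at (440,188). The reader is at (322,200) with pegs near (302,195) and (338,208), and the open lid is to its left. Next I'll measure these.

```bash
cat >> h.py <<'E'
def world(name,fn):
    z=np.load('pics/'+fn+'.npz'); c=vision.calibration(name); d=z['d']; f=200/np.tan(np.radians(c['fovy']/2))
    v,u=np.mgrid[0:400,0:640].astype(float)
    P=np.stack([(u-c['cx'])/f*d,-(v-c['cy'])/f*d,-d],-1)
    if name=='wrist':
        H=c['hand_eye']; P=P@H[:3,:3].T+H[:3,3]; Rm=R.from_quat(z['q']).as_matrix(); W=P@Rm.T+z['p']
    else: W=P@R.from_quat(c['attitude']).as_matrix().T+c['position']
    return z['im'],d,W
E
python3 - <<'E'
from h import *
im,d,W=world('top','top0')
for (u,v) in [(438,190),(440,188),(415,205),(460,178),(320,200),(302,195),(338,208),(365,182),(290,162),(348,238),(276,214),(265,175),(248,135),(233,203),(400,300),(560,330),(200,50),(420,100)]:
    print((u,v),np.round(W[v,u],1),im[v,u])
big=cv2.resize(im[120:260,210:490,::-1],None,fx=2.85,fy=2.85,interpolation=cv2.INTER_CUBIC); cv2.imwrite('pics/topz.png',big)
E
```

```text
(438, 190) [ 561.2 -250.5   52.3] [170 109  43]
(440, 188) [ 566.6 -256.7   49.2] [167 108  55]
(415, 205) [ 528.2 -203.7    1.2] [142 145 144]
(460, 178) [ 596.4 -321.5   13.4] [142 145 145]
(320, 200) [541.4  46.5  37.4] [86 93 94]
(302, 195) [553.4  91.9  50. ] [89 89 90]
(338, 208) [520.5   1.2  36.2] [78 80 82]
(365, 182) [578.3 -61.4  93.9] [166 170 168]
(290, 162) [627.7 118.9 104.4] [49 62 88]
(348, 238) [444.1 -16.9  97.7] [163 167 165]
(276, 214) [504.  154.1  92.7] [148 151 147]
(265, 175) [583.9 170.4 189.4] [40 44 44]
(248, 135) [720.6 233.8   1.9] [128 128 122]
(233, 203) [5.401e+02 2.732e+02 4.000e-01] [166 171 169]
(400, 300) [ 283.6 -156.3   -0.6] [167 172 169]
(560, 330) [ 202.1 -563.1    4. ] [162 166 164]
(200, 50) [905.3 335.  112.5] [159 164 161]
(420, 100) [ 812.3 -228.7   -2. ] [167 171 169]
```

View pics/topz.png

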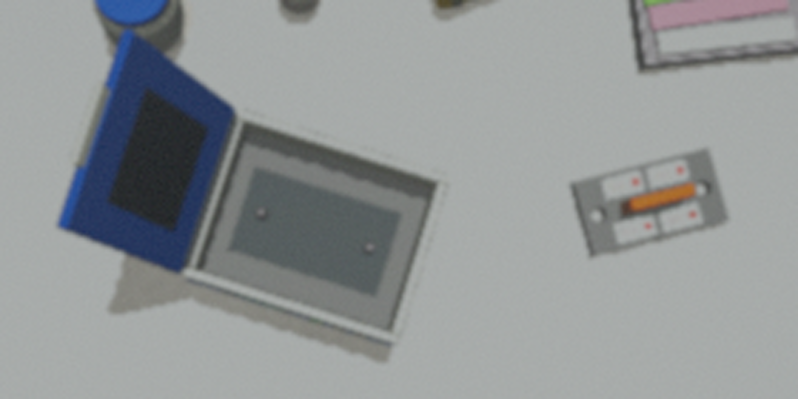

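```bash
python3 - <<'E'
from h import *
im,d,W=world('top','top0')
hsv=cv2.cvtColor(im,cv2.COLOR_RGB2HSV)
m=((hsv[...,1]>110)&(hsv[...,0]<20)); m[:150]=0;m[230:]=0;m[:,:400]=0;m[:,480:]=0
p=W[m]; p=p[p[:,2]>40]; print('fin',len(p),p.mean(0),cv2.minAreaRect(p[:,:2].astype(np.float32)))
# carrier plate by brightness vs table
reg=np.zeros(d.shape,bool); reg[165:215,405:472]=1
m=reg&(W[...,2]>6)&(W[...,2]<25); p=W[m]; print('plate',len(p),cv2.minAreaRect(p[:,:2].astype(np.float32)),p[:,2].mean())
# reader rim
reg=np.zeros(d.shape,bool); reg[150:250,270:375]=1
m=reg&(W[...,2]>86)&(W[...,2]<102)&(hsv[...,1]<40); p=W[m]; print('rim',len(p),cv2.minAreaRect(p[:,:2].astype(np.float32)),p[:,2].mean())
m=reg&(W[...,2]>28)&(W[...,2]<46); m=cv2.erode(m.astype(np.uint8),np.ones((2,2)))>0;p=W[m]; print('deck',len(p),cv2.minAreaRect(p[:,:2].astype(np.float32)),p[:,2].mean())
# pegs: local bright
print(im[190:200,296:308].sum(-1)); print(im[202:213,332:345].sum(-1))
# bystander / obstacles: heights map
for n,(u,v) in dict(timer=(375,108),buf=(315,112),wipes=(257,117),spray=(155,170),pens=(193,292),tray=(463,122),box=(227,75)).items(): print(n,np.round(W[v,u]))
im,d,W=world('scene','scene0')
for uv in [(330,115),(310,190),(350,205)]: print(np.round(W[uv[1],uv[0]]))
E
```

```text
fin 101 [ 564.49790743 -260.82167234   48.76196509] ((564.9382934570312, -261.9400634765625), (10.804279327392578, 57.105873107910156), 13.54211711883545)
plate 1175 ((571.836181640625, -263.4385986328125), (82.93070220947266, 173.2599639892578), 14.725686073303223) 12.142439875259901
rim 967 ((540.8360595703125, 46.20880126953125), (192.5286865234375, 150.31155395507812), 71.36864471435547) 93.76361442566464
deck 3366 ((541.1156005859375, 43.50288391113281), (171.6179962158203, 130.70819091796875), 71.28943634033203) 37.89854547828871
[[283 273 273 275 270 276 274 269 270 273 270 272]
 [273 273 275 273 273 276 269 274 271 277 276 273]
 [277 274 268 269 270 279 279 269 274 269 272 279]
 [275 273 268 273 290 318 302 262 260 274 272 280]
 [273 272 266 265 311 347 317 251 263 268 276 277]
 [279 273 275 262 274 288 268 236 254 266 274 276]
 [268 273 275 257 242 231 226 237 259 275 272 273]
 [275 272 276 266 256 245 241 255 265 275 271 282]
 [279 271 274 275 269 273 272 273 271 274 274 271]
 [278 279 278 267 271 278 274 276 280 275 278 269]]
[[274 280 278 278 279 279 278 282 280 282 281 275 273]
 [272 273 281 278 278 275 265 279 277 278 279 274 274]
 [275 275 271 267 279 274 270 268 278 271 279 272 273]
 [279 277 277 274 271 275 279 308 297 283 276 284 273]
 [268 274 274 284 270 264 304 356 349 299 278 273 268]
 [283 270 268 278 270 255 281 324 313 283 277 281 278]
 [273 277 275 271 272 249 240 246 260 265 271 275 283]
 [278 276 279 275 269 262 253 245 252 273 275 278 276]
 [277 274 277 274 274 275 269 275 277 274 275 274 272]
 [276 274 273 273 277 281 274 277 280 276 276 277 283]
 [272 273 271 278 269 275 272 277 282 274 277 276 286]]
timer [775. -98.  50.]
buf [757.  57.  82.]
wipes [737. 197. 111.]
spray [599. 412. 186.]
pens [313. 374.   5.]
tray [ 748. -339.    7.]
box [861. 279.  63.]
[ 44. -83.  61.]
[449. -12.  58.]
[501. 138.  93.]
```

```bash
python3 - <<'E'
from h import *
s=arm.get_state(); M=R.from_quat(s['ee_rot']).as_matrix(); print(M.round(3), s['ee_pos'])
y=M[:,1]; print('jaw yaw',np.degrees(np.arctan2(y[1],y[0])))
c=vision.calibration('top'); f=200/np.tan(np.radians(c['fovy']/2)); Rc=R.from_quat(c['attitude']).as_matrix()
def ray(u,v,z):
    r=Rc@np.array([(u-c['cx'])/f,-(v-c['cy'])/f,-1]); return c['position']+r*(z-c['position'][2])/r[2]
a=ray(301.1,193.8,55);b=ray(339.3,206.1,55); print(a,b,(a+b)/2,np.linalg.norm(a-b))
E
```

```text
[[-0.     0.335  0.942]
 [-0.001  0.942 -0.335]
 [-1.    -0.001 -0.   ]] [234.58992729 659.37269174 404.2346943 ]
jaw yaw 70.41542097903229
[555.96110901  94.0002286   55.        ] [523.81490899  -0.8713527   55.        ] [539.888009    46.56443795  55.        ] 100.16983135740028
```

Request:
drive_tool(moves=[[[1.4,-3.6,1.2],[0,0,-3],0],[[2.8,-7.2,2.4],[0,0,-6],0],[[4.2,-10.8,3.6],[0,0,-9],0],[[5.6,-14.4,4.8],[0,0,-12],0],[[7,-18,6],[0,0,-15],0]])

```text
clock: 0.57
ee_pos: [304.8, 477.8, 464.9]
ee_rot: [0.211, 0.675, -0.211, 0.675]
contact_force: [0.4, -0.0, 1.0]
width: 91.2
```

Request:
drive_tool(moves=[[[1.4,-3.7,0.6],[0,0,-3],0],[[2.8,-7.4,1.2],[0,0,-6],0],[[4.2,-11.1,1.8],[0,0,-9],0],[[5.6,-14.8,2.4],[0,0,-12],0],[[7,-18.5,3],[0,0,-15],0]])

```text
clock: 0.98
ee_pos: [374.7, 292.7, 495.0]
ee_rot: [0.297, 0.642, -0.297, 0.642]
contact_force: [0.6, 0.1, -0.5]
width: 91.2
```

Request:
drive_tool(moves=[[[1.2,-3.8,0],[0,0,-3],0],[[2.4,-7.6,0],[0,0,-6],0],[[3.6,-11.4,0],[0,0,-9],0],[[4.8,-15.2,0],[0,0,-12],0],[[6,-19,0],[0,0,-15],0]])

```text
clock: 1.4
ee_pos: [434.5, 102.6, 494.9]
ee_rot: [0.379, 0.597, -0.378, 0.597]
contact_force: [0.6, 0.7, 0.4]
width: 91.4
```

Request:
drive_tool(moves=[[[1.3,-3.6,-1.3],[0,0,-1.2],0],[[2.6,-7.2,-2.6],[0,0,-2.4],0],[[3.9,-10.8,-3.9],[0,0,-3.6],0],[[5.2,-14.4,-5.2],[0,0,-4.8],0],[[6.5,-18,-6.5],[0,0,-6],0]])

```text
clock: 1.82
ee_pos: [499.7, -77.5, 429.1]
ee_rot: [0.409, 0.577, -0.409, 0.577]
contact_force: [0.9, 0.3, -0.2]
width: 91.3
```

Request:
drive_tool(moves=[[[1.3,-3.6,-1.3],[0,0,-1.2],0],[[2.6,-7.2,-2.6],[0,0,-2.4],0],[[3.9,-10.8,-3.9],[0,0,-3.6],0],[[5.2,-14.4,-5.2],[0,0,-4.8],0],[[6.5,-18.4,-6.5],[0,0,-6],0]])

```text
clock: 2.23
ee_pos: [564.1, -259.2, 364.3]
ee_rot: [0.438, 0.555, -0.439, 0.555]
contact_force: [0.7, 0.2, 0.9]
width: 91.1
```

```bash
python3 - <<'E'
from h import *
s,im,d=cap('wrist','w1'); M=R.from_quat(s['ee_rot']).as_matrix(); y=M[:,1]; print(s['ee_pos'],M[:,0],np.degrees(np.arctan2(y[1],y[0])))
im,d,W=world('wrist','w1')
hsv=cv2.cvtColor(im,cv2.COLOR_RGB2HSV)
m=((hsv[...,1]>130)&(hsv[...,0]<20)&(W[...,2]>44)&(W[...,2]<58)); p=W[m]; print('fin',len(p),p.mean(0),cv2.minAreaRect(p[:,:2].astype(np.float32)))
E
```

```text
[ 564.12347601 -259.19309367  364.34752431] [-4.52258516e-04  2.83090664e-04 -9.99999858e-01] 13.347881905240888
fin 830 [ 574.40140857 -268.88480654   49.63435747] ((660.374267578125, -273.07421875), (207.94602966308594, 380.7256164550781), 4.787356376647949)
```

View pics/w1.png

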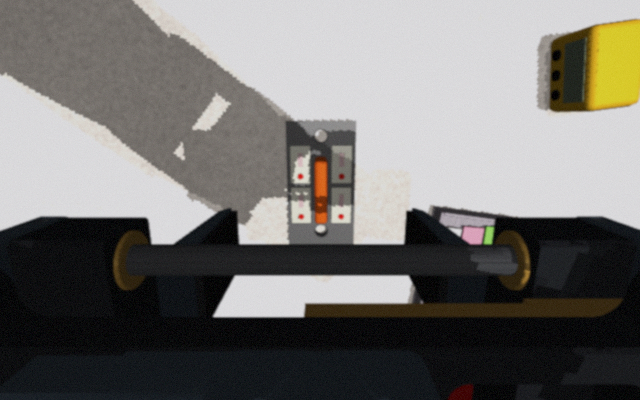

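The wrist view shows the fin at columns 315–328, rows 150–225. It is centred between the jaws and aligned with them, and the holes are at (320,134) and (320,229).

```bash
python3 - <<'E'
from h import *
im,d,W=world('wrist','w1')
hsv=cv2.cvtColor(im,cv2.COLOR_RGB2HSV)
m=((hsv[...,1]>130)&(hsv[...,0]<20)&(W[...,2]>44)&(W[...,2]<58)); m[:140]=0;m[240:]=0;m[:,:300]=0;m[:,345:]=0; p=W[m]; print('fin',len(p),p.mean(0),cv2.minAreaRect(p[:,:2].astype(np.float32)))
for uv in [(321,134),(320,229)]: print(W[uv[1],uv[0]])
m=(W[...,2]>7)&(W[...,2]<20);m[:118]=0;m[240:]=0;m[:,:280]=0;m[:,365:]=0; p=W[m]; print('plate',len(p),cv2.minAreaRect(p[:,:2].astype(np.float32)))
E
```

```text
fin 788 [ 564.25705961 -260.48018754   49.83655873] ((564.7161254882812, -261.6136779785156), (11.254921913146973, 59.389312744140625), 13.088847160339355)
[ 5.52908917e+02 -2.12200879e+02  5.40734568e-01]
[ 5.75712102e+02 -3.13360328e+02 -1.91038355e-02]
plate 6995 ((564.03125, -259.92437744140625), (70.11353302001953, 124.53177642822266), 13.319042205810547)
```

Request:
drive_tool(moves=[[[0.02,-0.2,-3.8],[0,0,0],0],[[0.02,-0.2,-7.6],[0,0,0],0],[[0.02,-0.2,-11.4],[0,0,0],60],[[0.02,-0.2,-14],[0,0,0],100],[[0.02,-0.2,-15.5],[0,0,0],140]], force=20)

```text
clock: 2.7
ee_pos: [563.0, -258.8, 207.0]
ee_rot: [0.438, 0.556, -0.438, 0.554]
contact_force: [-0.4, -0.3, -0.1]
width: 74.3
```

Request:
drive_tool(moves=[[[0,0,0],[0,0,0],180],[[0,0,0],[0,0,0],210],[[0,0,0],[0,0,0],255],[[0,0,0],[0,0,0],255],[[0,0,0],[0,0,0],255]], force=20)

```text
clock: 3.12
ee_pos: [564.7, -259.6, 212.1]
ee_rot: [0.438, 0.554, -0.438, 0.556]
contact_force: [-0.5, 0.4, -0.3]
width: 40.6
```

Request:
drive_tool(moves=[[[0,0,0],[0,0,0],255],[[0,0,0],[0,0,0],255],[[0,0,0],[0,0,0],255],[[0,0,0],[0,0,0],255],[[0,0,0],[0,0,0],255]], force=25)

```text
clock: 3.53
ee_pos: [564.2, -259.3, 210.6]
ee_rot: [0.438, 0.555, -0.438, 0.555]
contact_force: [-0.9, -0.4, 2.1]
width: 11.9
```

Request:
drive_tool(moves=[[[0,0,0],[0,0,0],255],[[0,0,0.5],[0,0,0],255],[[0,0,2],[0,0,0],255],[[0,0,4],[0,0,0],255],[[0,0,6],[0,0,0],255]])

```text
clock: 3.95
ee_pos: [564.0, -259.3, 271.8]
ee_rot: [0.438, 0.555, -0.438, 0.555]
contact_force: [0.3, -0.4, -1.0]
width: 11.9
```

Request:
drive_tool(moves=[[[0,0,2],[0,0,0],255],[[0,0,4],[0,0,0],255],[[0,0,6],[0,0,0],255],[[0,0,7],[0,0,0],255],[[0,0,8],[0,0,0],255]])

```text
clock: 4.37
ee_pos: [564.1, -259.3, 352.2]
ee_rot: [0.438, 0.554, -0.438, 0.555]
contact_force: [-0.9, -0.2, -2.5]
width: 12.1
```

```bash
python3 - <<'E'
from h import *
s,im,d=cap('wrist','w2'); M=R.from_quat(s['ee_rot']).as_matrix(); y=M[:,1]; print(s['ee_pos'],s['width'],s['contact_force'],np.degrees(np.arctan2(y[1],y[0])))
E
```

```text
[ 564.09720195 -259.32795786  352.17516952] 12.12911171373813 [-0.94904028 -0.16291564 -2.49969942] 13.415027905942047
```

View pics/w2.png

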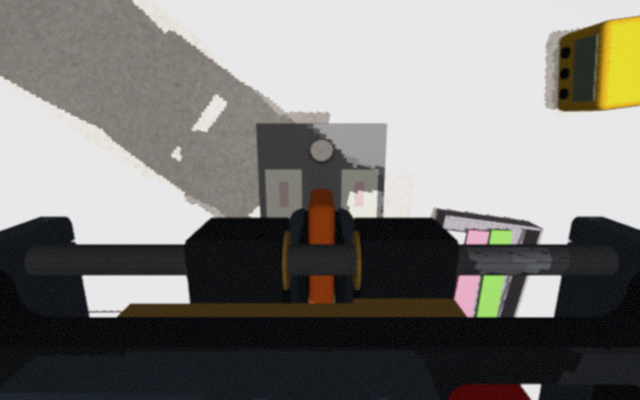

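The carrier is held level, with one hole visible at (321,150) and plate edges at columns 257–386. I'll work out its pose in the tool frame.

```bash
python3 - <<'E'
from h import *
im,d,W=world('wrist','w2'); z=np.load('pics/w2.npz'); Rm=R.from_quat(z['q']).as_matrix()
T=(W-z['p'])@Rm
print('tool coords near hole'); 
m=(T[...,0]>150)&(T[...,0]<215); m[:100]=0; m[205:]=0; m[:,:230]=0; m[:,410:]=0
for vv in (126,130,160): 
    c=np.where(m[vv])[0]; print(vv,c.min(),c.max(),T[vv,c.min()].round(1),T[vv,c.max()].round(1))
q=T[m & (im.sum(-1)>0)]
sel=m.copy(); sel[170:]=0
c=T[sel]; A=np.c_[c[:,1:],np.ones(len(c))]; co=np.linalg.lstsq(A,c[:,0],rcond=None)[0]; print('plane',co)
g=cv2.cvtColor(im,cv2.COLOR_RGB2GRAY)[135:166,303:340]; print(g[::2,::2])
x=co[2]
cal=vision.calibration('wrist');f=200/np.tan(np.radians(cal['fovy']/2));H=cal['hand_eye']
def onplane(u,v,x):
    r=H[:3,:3]@np.array([(u-cal['cx'])/f,-(v-cal['cy'])/f,-1]); return H[:3,3]+r*(x-H[0,3])/r[0]
for uv in [(321,150.5),(257,124),(386.5,124),(321,124)]: print(uv,onplane(*uv,x))
E
```

```text
tool coords near hole
126 256 387 [198.1 -34.4 -60.8] [199.1  35.6 -60.7]
130 256 386 [197.7 -34.4 -58.7] [197.   34.8 -58.7]
160 258 385 [197.5 -34.  -42.7] [197.1  35.  -42.7]
plane [ 5.38978132e-04 -3.03897251e-02  1.96948907e+02]
[[ 67  62  56  62  62  63  61  63  72  84  85 104 152 154 158 158 156 158
  161]
 [ 63  60  60  60  60  55  61  61  67  82  79 105 151 153 152 154 153 157
  156]
 [ 59  62  57  59  59  62  57  61  79  86  84  83  95 104 134 151 158 157
  159]
 [ 60  63  63  56  54  62  89 112 131 130 127 122 101  74  84 142 158 154
  155]
 [ 59  60  59  57  60 102 130 132 130 136 135 132 126 110  90 128 143 155
  155]
 [ 55  63  61  54  90 125 129 129 128 137 132 127 129 126  99  72 119 156
  157]
 [ 57  61  59  58 109 129 129 124 131 135 131 131 130 126 118  70 111 152
  156]
 [ 59  57  54  63 118 128 127 129 129 129 128 134 128 127 123  73  66  95
  111]
 [ 56  56  50  59 120 135 129 129 127 129 129 131 132 131 123  68  54  64
   65]
 [ 60  64  62  49  93 131 130 129 128 126 135 132 131 131 109  53  59  60
   56]
 [ 62  67  59  45  67 121 133 132 130 133 134 133 134 125  81  50  59  61
   63]
 [ 64  63  62  55  46  90 129 132 128 131 135 130 122  97  42  49  59  61
   60]
 [ 60  60  59  53  47  42  79 117 124 130 128 116  81  44  49  57  55  54
   62]
 [ 61  58  62  63  61  47  47  51  62  68  69  52  42  51  53  57  58  56
   62]
 [ 58  58  56  62  60  55  53  51  46  42  48  50  51  60  61  63  62  61
   65]
 [ 60  59  61  61  62  57  60  55  58  58  59  56  56  57  62  63  59  64
   59]]
(321, 150.5) [196.94890664   0.25881674 -47.90077076]
(257, 124) [196.94890664 -33.55872218 -61.8581527 ]
(386.5, 124) [196.94890664  34.87882039 -61.83211062]
(321, 124) [196.94890664   0.26650805 -61.84528141]
```

Request:
drive_tool(moves=[[[-0.9,2.6,0],[0,0,-4.5],255],[[-2.3,6.4,0],[0,0,-11.3],255],[[-3.7,10.4,0],[0,0,-18.3],255],[[-5.1,14.3,0],[0,0,-25.2],255],[[-6.5,18.2,0],[0,0,-32.1],255]])

```text
clock: 4.83
ee_pos: [498.3, -77.1, 349.7]
ee_rot: [-0.575, -0.412, 0.576, -0.411]
contact_force: [0.9, 0.5, -1.6]
width: 11.9
```

Request:
drive_tool(moves=[[[0,0,0],[0,0,0],255],[[0,0,0],[0,0,0],255],[[0,0,0],[0,0,0],255],[[0,0,0],[0,0,0],255],[[0,0,0],[0,0,0],255]])

```text
clock: 5.25
ee_pos: [500.0, -79.4, 350.3]
ee_rot: [-0.574, -0.413, 0.574, -0.413]
contact_force: [-0.1, 0.6, -1.8]
width: 11.7
```

```bash
python3 - <<'E'
from h import *
s,im,d=cap('wrist','w3'); M=R.from_quat(s['ee_rot']).as_matrix(); y=M[:,1]; print(s['ee_pos'],s['width'],s['contact_force'],np.degrees(np.arctan2(y[1],y[0])))
E
```

```text
[499.97990097 -79.42180665 350.29258989] 11.675869542667858 [-0.08247618  0.60635299 -1.83814908] -18.519872874262617
```

View pics/w3.png

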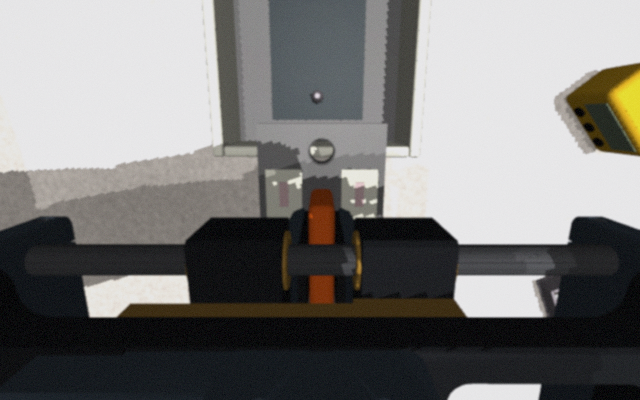

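The near peg shows at (317,97), just beyond the carrier's leading edge (row 124), and the carrier's hole is at (321,150).

```bash
python3 - <<'E'
from h import *
im,d,W=world('wrist','w3'); z=np.load('pics/w3.npz'); Rm=R.from_quat(z['q']).as_matrix()
cv2.imwrite('pics/w3z.png',cv2.resize(im[60:180,230:410,::-1],None,fx=4.4,fy=4.4,interpolation=cv2.INTER_CUBIC))
cal=vision.calibration('wrist');f=200/np.tan(np.radians(cal['fovy']/2));H=cal['hand_eye']
def atz(u,v,zw):
    r=Rm@(H[:3,:3]@np.array([(u-cal['cx'])/f,-(v-cal['cy'])/f,-1])); o=Rm@H[:3,3]+z['p']; return o+r*(zw-o[2])/r[2]
print('peg top',atz(317,96.5,56), 'expected tool carrier hole', z['p']+Rm@np.array([0,.3,-48]))
zz=W[...,2]
print(zz[88:106:2,308:326:2].round(0))
# deck lateral walls at row 60
t=(W-z['p'])@Rm
for r in (20,60,90): 
    mm=(abs(zz[r]-94)<5)&(abs(t[r,:,1])<120); c=np.where(mm)[0]; print(r,c.min(),c.max(),t[r,c.min()],t[r,c.max()],W[r,c.min()],W[r,c.max()])
E
```

```text
peg top [522.75719784  -1.12551223  56.        ] expected tool carrier hole [515.51077571 -34.0028467  350.28996235]
[[40. 39. 39. 39. 39. 38. 40. 39. 39.]
 [39. 38. 38. 38. 50. 50. 40. 40. 38.]
 [39. 39. 38. 52. 54. 54. 52. 39. 40.]
 [40. 39. 51. 55. 56. 56. 54. 51. 39.]
 [38. 39. 52. 55. 55. 57. 56. 50. 38.]
 [39. 39. 50. 54. 55. 56. 54. 51. 39.]
 [39. 38. 38. 51. 52. 51. 52. 39. 38.]
 [37. 39. 39. 38. 45. 49. 39. 38. 39.]
 [39. 39. 40. 38. 40. 38. 38. 38. 39.]]
20 204 429 [ 255.23704382  -76.58839953 -127.33784866] [ 255.94545531   70.95407261 -127.45110587] [467.78003294  65.64231839  95.05499997] [607.71770889  18.88525206  94.33433577]
60 207 426 [ 255.95465078  -76.8652002  -102.94338546] [ 255.17762423   70.58240894 -102.75549924] [459.76899786  42.59906124  94.3387387 ] [599.52121267  -4.41338449  95.10353673]
90 209 424 [257.10701516 -77.44795849 -83.7146329 ] [258.1661085   71.53592891 -83.731977  ] [453.10861097  24.55117239  93.18746531] [594.38255753 -22.7546907   92.11600482]
```

View pics/w3z.png

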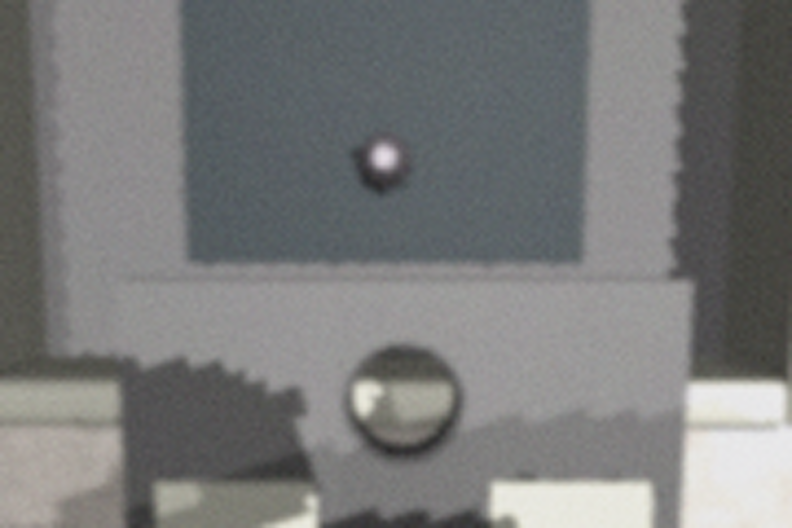

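Request:
drive_tool(moves=[[[0.6,2.0,0],[0,0,0],255],[[1.6,5.2,0],[0,0,0],255],[[2.7,8.8,0],[0,0,0],255],[[3.5,11.4,0],[0,0,0],255],[[3.94,12.8,0],[0,0,-0.2],255]])

```text
clock: 5.72
ee_pos: [540.0, 51.2, 350.4]
ee_rot: [0.575, 0.412, -0.574, 0.412]
contact_force: [-0.5, -0.5, -1.6]
width: 11.9
```

Request:
drive_tool(moves=[[[0,0,-0.5],[0,0,0],255],[[0,0,-1.3],[0,0,0],255],[[0,0,-2.2],[0,0,0],255],[[0,0,-3],[0,0,0],255],[[0,0,-3.5],[0,0,0],255]])

```text
clock: 6.13
ee_pos: [538.5, 48.5, 313.8]
ee_rot: [-0.574, -0.412, 0.575, -0.411]
contact_force: [-0.6, -0.4, -1.1]
width: 12.1
```

Request:
drive_tool(moves=[[[0,0,-0.6],[0,0,0],255],[[0,0,-1.4],[0,0,0],255],[[0,0,-2.2],[0,0,0],255],[[0,0,-2.8],[0,0,0],255],[[0,0,-3.2],[0,0,0],255]])

```text
clock: 6.55
ee_pos: [538.9, 49.4, 282.4]
ee_rot: [-0.574, -0.412, 0.575, -0.412]
contact_force: [-0.3, -0.4, -1.5]
width: 11.9
```

Request:
drive_tool(moves=[[[0,0,0],[0,0,0],255],[[0,0,0],[0,0,0],255],[[0,0,0],[0,0,0],255],[[0,0,0],[0,0,0],255],[[0,0,0],[0,0,0],255]])

```text
clock: 6.97
ee_pos: [539.1, 49.5, 283.8]
ee_rot: [0.575, 0.412, -0.574, 0.412]
contact_force: [0.1, -0.0, -1.5]
width: 11.7
```

```bash
python3 - <<'E'
from h import *
s,im,d=cap('wrist','w4'); M=R.from_quat(s['ee_rot']).as_matrix(); y=M[:,1]; print(s['ee_pos'],s['width'],s['contact_force'],s['wrist_torque'],np.degrees(np.arctan2(y[1],y[0])))
cap('top','top4')
a=cv2.resize(im[80:240,220:420,::-1],None,fx=4,fy=4,interpolation=cv2.INTER_CUBIC)[:590]; cv2.imwrite('pics/w4z.png',a)
E
```

```text
[539.14411775  49.46068284 283.79105875] 11.73628449021473 [ 0.14466159 -0.03795948 -1.53377312] [-0.16102763  0.10443654 -0.03183636] -18.703656839430426
```

View pics/w4z.png

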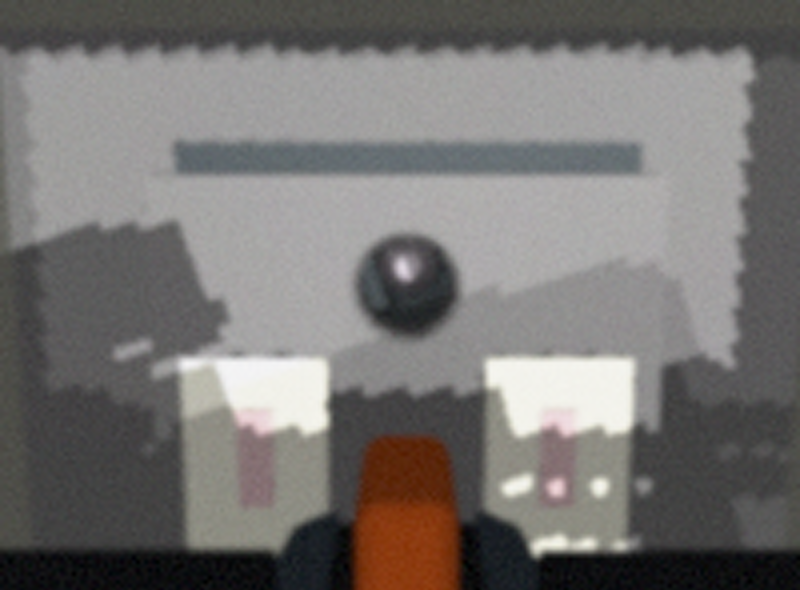

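View pics/top4.png

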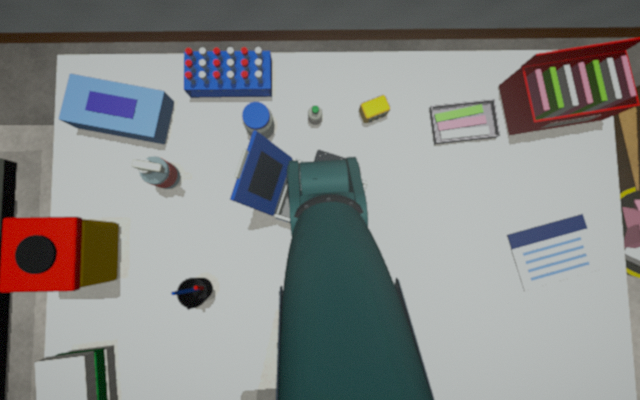

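The peg tip appears inside the hole, 18 px above the hole centre. That matches the parallax I'd expect when aligned, so I'll descend gently.

Request:
drive_tool(moves=[[[0,0,-0.4],[0,0,0],255],[[0,0,-0.9],[0,0,0],255],[[0,0,-1.4],[0,0,0],255],[[0,0,-1.8],[0,0,0],255],[[0,0,-2.1],[0,0,0],255]])

```text
clock: 7.48
ee_pos: [538.8, 49.4, 261.6]
ee_rot: [-0.574, -0.412, 0.575, -0.412]
contact_force: [0.1, 0.3, -1.5]
width: 12.0
```

Request:
drive_tool(moves=[[[0,0,-0.2],[0,0,0],255],[[0,0,-0.4],[0,0,0],255],[[0,0,-0.6],[0,0,0],255],[[0,0,-0.8],[0,0,0],255],[[0,0,-0.9],[0,0,0],255]])

```text
clock: 7.9
ee_pos: [539.0, 49.4, 253.2]
ee_rot: [-0.575, -0.412, 0.575, -0.412]
contact_force: [-0.6, 0.6, -1.5]
width: 12.3
```

Request:
drive_tool(moves=[[[0,0,-0.1],[0,0,0],255],[[0,0,-0.2],[0,0,0],255],[[0,0,-0.3],[0,0,0],255],[[0,0,-0.4],[0,0,0],255],[[0,0,-0.4],[0,0,0],255]])

```text
clock: 8.32
ee_pos: [539.0, 49.4, 249.3]
ee_rot: [-0.575, -0.412, 0.575, -0.412]
contact_force: [-0.2, 0.6, -1.4]
width: 12.0
```

No contact yet. I'll continue in 0.5 mm steps.

Request:
drive_tool(moves=[[[0,0,-0.03],[0,0,0],255],[[0,0,-0.06],[0,0,0],255],[[0,0,-0.1],[0,0,0],255],[[0,0,-0.1],[0,0,0],255],[[0,0,-0.1],[0,0,0],255]])

```text
clock: 8.73
ee_pos: [539.1, 49.4, 248.5]
ee_rot: [0.575, 0.412, -0.575, 0.412]
contact_force: [-0.9, -0.4, 1.3]
width: 12.1
```

Request:
drive_tool(moves=[[[0,0,-0.02],[0,0,0],255],[[0,0,-0.04],[0,0,0],255],[[0,0,-0.05],[0,0,0],255],[[0,0,-0.05],[0,0,0],255],[[0,0,-0.05],[0,0,0],255]])

```text
clock: 9.15
ee_pos: [539.1, 49.4, 248.5]
ee_rot: [-0.575, -0.412, 0.575, -0.412]
contact_force: [-4.4, -0.7, 12.6]
width: 12.0
```

Request:
drive_tool(moves=[[[0,0,0.03],[0,0,0],255],[[0,0,0.05],[0,0,0],230],[[0,0,0.05],[0,0,0],210],[[0,0,0.05],[0,0,0],190],[[0,0,0.05],[0,0,0],160]])

```text
clock: 9.57
ee_pos: [539.1, 49.4, 248.4]
ee_rot: [0.575, 0.412, -0.575, 0.412]
contact_force: [-0.6, -0.6, 0.4]
width: 26.9
```

Request:
drive_tool(moves=[[[0,0,0],[0,0,0],160],[[0,0,0],[0,0,0],160],[[0,0,0],[0,0,0],160],[[0,0,0],[0,0,0],160],[[0,0,0],[0,0,0],160]])

```text
clock: 9.98
ee_pos: [539.0, 49.5, 248.4]
ee_rot: [-0.575, -0.412, 0.575, -0.412]
contact_force: [0.7, 0.3, 0.5]
width: 34.5
```

Request:
drive_tool(moves=[[[0,0,0.5],[0,0,0],160],[[0,0,2],[0,0,0],160],[[0,0,4],[0,0,0],160],[[0,0,7],[0,0,0],160],[[0,0,10],[0,0,0],160]])

```text
clock: 10.4
ee_pos: [538.7, 49.4, 349.4]
ee_rot: [-0.574, -0.412, 0.575, -0.412]
contact_force: [0.7, 0.3, 0.0]
width: 33.8
```

```bash
python3 - <<'E'
from h import *
s,im,d=cap('wrist','w5'); print(s['ee_pos'],s['width'],s['contact_force'])
im,d,W=world('wrist','w5')
hsv=cv2.cvtColor(im,cv2.COLOR_RGB2HSV)
for uv in [(290,150),(321,140),(350,150),(290,190),(350,190),(321,190),(321,130)]: print(uv,W[uv[1],uv[0]].round(1))
E
```

```text
[538.6662039   49.39561458 349.42344155] 33.823856911377604 [0.68953134 0.34851208 0.02177503]
(290, 150) [525.7  94.1  51.6]
(321, 140) [553.3  93.9  55.4]
(350, 150) [573.7  77.8  51.2]
(290, 190) [513.7  61.4  50.5]
(350, 190) [563.3  45.   52.3]
(321, 190) [542.1  60.7  88.5]
(321, 130) [555.8 101.4  51. ]
```

View pics/w5.png

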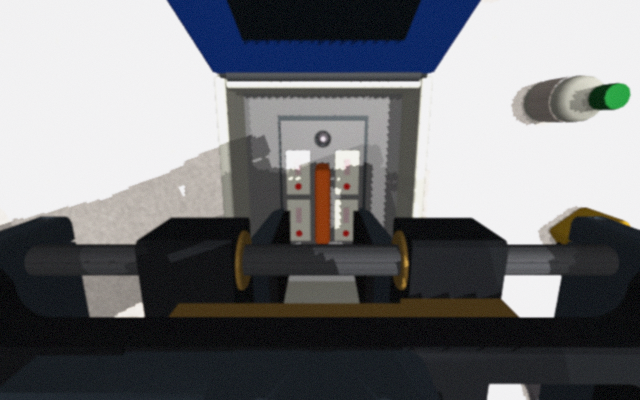

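The carrier sits flat: plate top reads about 51 mm at all corners, the peg shows through the hole at (322,138), and the gripper is clear. Now the lid. I'll go up, over it and behind it with closed fingers.

Request:
drive_tool(moves=[[[0,0,3.5],[0,0,0],190],[[0,0,7],[0,0,0],230],[[0,0,10.5],[0,0,0],255],[[0,0,14],[0,0,0],255],[[0,0,17.5],[0,0,0],255]])

```text
clock: 10.87
ee_pos: [538.5, 49.4, 525.5]
ee_rot: [0.575, 0.412, -0.574, 0.412]
contact_force: [0.6, -0.6, -1.1]
width: 3.6
```

Request:
drive_tool(moves=[[[0,0,0],[0,0,0],255],[[0.7,2,0],[0,0,0],255],[[2,5.8,0],[0,0,0],255],[[3.3,9.6,0],[0,0,0],255],[[4.5,13,0],[0,0,0],255]])

```text
clock: 11.28
ee_pos: [584.2, 181.2, 523.6]
ee_rot: [0.575, 0.412, -0.574, 0.412]
contact_force: [1.2, 0.2, -0.6]
width: 0.2
```

Request:
drive_tool(moves=[[[1,3,0],[0,0,0],255],[[2,6,0],[0,0,0],255],[[2.7,8,0],[0,0,0],255],[[2.7,8,0],[0,0,0],255],[[2.7,8,0],[0,0,0],255]])

```text
clock: 11.7
ee_pos: [611.0, 260.3, 522.9]
ee_rot: [-0.574, -0.413, 0.575, -0.412]
contact_force: [0.1, -0.3, -0.2]
width: 0.4
```

```bash
python3 - <<'E'
from h import *
s,im,d=cap('scene','s6'); print(s['ee_pos'],s['width'],s['contact_force'])
cv2.imwrite('pics/s6z.png',cv2.resize(im[100:300,240:520,::-1],None,fx=2.8,fy=2.8,interpolation=cv2.INTER_CUBIC))
E
```

```text
[610.98943367 260.25053639 522.89752521] 0.4047142047399082 [ 0.13073876 -0.33875294 -0.16835289]
```

View pics/s6z.png

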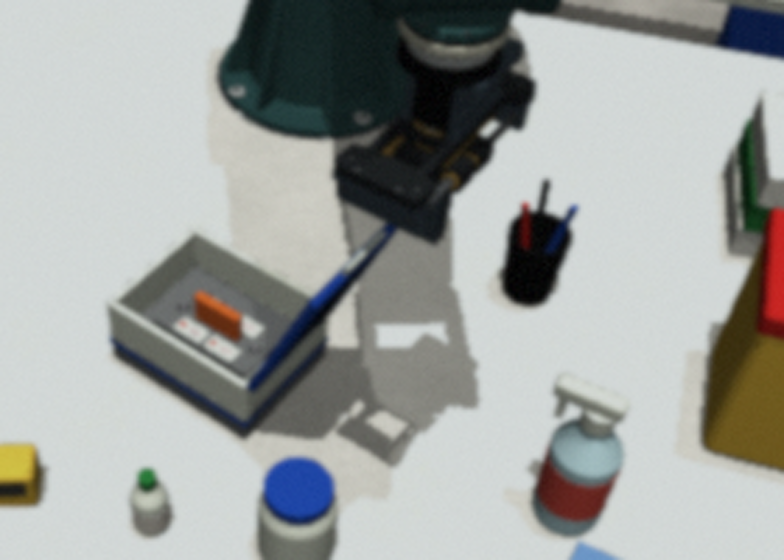

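Request:
drive_tool(moves=[[[0,0,-2],[0,0,0],255],[[0,0,-4.5],[0,0,0],255],[[0,0,-7],[0,0,0],255],[[0,0,-8.7],[0,0,0],255],[[0,0,-8.7],[0,0,0],255]])

```text
clock: 12.17
ee_pos: [610.0, 258.0, 432.8]
ee_rot: [-0.573, -0.412, 0.577, -0.411]
contact_force: [-0.0, -0.2, 0.4]
width: 0.5
```

Request:
drive_tool(moves=[[[-0.2,-0.6,0],[0,0,0],255],[[-0.45,-1.3,0],[0,0,0],255],[[-0.7,-2,0],[0,0,0],255],[[-0.9,-2.6,0],[0,0,0],255],[[-1,-3,0],[0,0,0],255]])

```text
clock: 12.58
ee_pos: [600.8, 228.4, 437.5]
ee_rot: [0.575, 0.412, -0.574, 0.412]
contact_force: [0.3, 0.9, 0.3]
width: 0.1
```

Request:
drive_tool(moves=[[[-0.2,-0.6,0],[0,0,0],255],[[-0.4,-1.2,0],[0,0,0],255],[[-0.6,-1.8,0],[0,0,0],255],[[-0.8,-2.4,0],[0,0,0],255],[[-1,-3,0],[0,0,0],255]])

```text
clock: 13.0
ee_pos: [590.8, 198.8, 436.4]
ee_rot: [-0.575, -0.412, 0.575, -0.412]
contact_force: [0.5, 0.3, 0.6]
width: 0.3
```

```bash
python3 - <<'E'
from h import *
s,im,d=cap('scene','s7'); print(s['ee_pos'],s['width'],s['contact_force'])
cv2.imwrite('pics/s7z.png',cv2.resize(im[100:300,240:520,::-1],None,fx=2.8,fy=2.8,interpolation=cv2.INTER_CUBIC))
E
```

```text
[590.81465784 198.83398863 436.41516744] 0.2837257372296728 [0.52315033 0.31922901 0.59451155]
```

View pics/s7z.png

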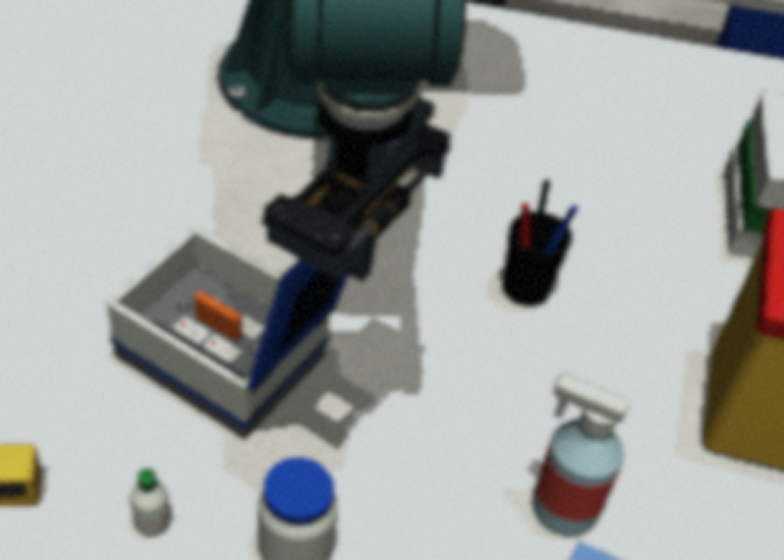

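The lid is moving up with the fingers, at roughly 1.8 rad. I'll continue, slower.

Request:
drive_tool(moves=[[[-0.2,-0.6,0],[0,0,0],255],[[-0.4,-1.2,0],[0,0,0],255],[[-0.6,-1.7,0],[0,0,0],255],[[-0.7,-2.1,0],[0,0,0],255],[[-0.8,-2.4,0],[0,0,0],255]])

```text
clock: 13.47
ee_pos: [582.9, 174.9, 436.4]
ee_rot: [-0.575, -0.412, 0.575, -0.412]
contact_force: [-0.0, 0.4, -0.6]
width: 0.3
```

```bash
python3 - <<'E'
from h import *
s,im,d=cap('scene','s8'); print(s['ee_pos'],s['width'],s['contact_force'])
cv2.imwrite('pics/s8z.png',cv2.resize(im[100:300,240:520,::-1],None,fx=2.8,fy=2.8,interpolation=cv2.INTER_CUBIC))
im,d,W=world('scene','s8')
c=np.array([539,46.4]); a=np.radians(-18.7); yv=np.array([-np.sin(a),np.cos(a)]); ry=(W[...,:2]-c)@yv; rx=(W[...,:2]-c)@np.array([np.cos(a),np.sin(a)])
hsv=cv2.cvtColor(im,cv2.COLOR_RGB2HSV)
m=(hsv[...,0]>105)&(hsv[...,0]<130)&(hsv[...,1]>120)&(abs(rx)<80)&(W[...,2]>105)&(W[...,2]<310)&(ry>0)&(ry<200)
p=np.c_[ry[m],W[...,2][m]]; print(len(p)); 
for lo in range(105,300,20):
    q=p[(p[:,1]>=lo)&(p[:,1]<lo+20)]
    if len(q): print(lo,len(q),np.percentile(q[:,0],[10,50,90]).round(1))
E
```

```text
[582.86639644 174.92079981 436.43161338] 0.2793278216226946 [-0.00445236  0.43138024 -0.63607911]
661
105 116 [107.4 108.4 109.2]
125 108 [108.  109.8 111.2]
145 81 [109.3 111.3 112.3]
165 62 [110.5 112.7 113.8]
185 54 [111.5 113.8 114.7]
205 53 [111.5 115.  116.2]
225 65 [114.1 116.3 118. ]
245 63 [114.3 117.6 118.8]
265 59 [114.6 118.4 119.8]
```

View pics/s8z.png

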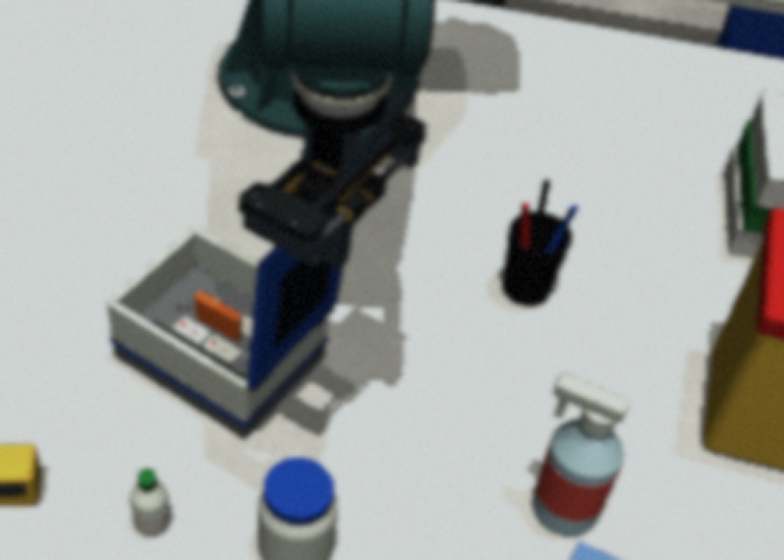

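Lid is at about 1.63 rad. One short push past upright, then stop.

Request:
drive_tool(moves=[[[-0.15,-0.5,0],[0,0,0],255],[[-0.3,-1,0],[0,0,0],255],[[-0.5,-1.5,0],[0,0,0],255],[[-0.65,-2,0],[0,0,0],255],[[-0.8,-2.3,0],[0,0,0],255]])

```text
clock: 13.93
ee_pos: [574.8, 151.8, 436.4]
ee_rot: [-0.575, -0.412, 0.575, -0.412]
contact_force: [-0.2, 0.3, -0.7]
width: 0.7
```

```bash
python3 - <<'E'
from h import *
s,im,d=cap('scene','s9'); print(s['ee_pos'],s['width'],s['contact_force'])
cv2.imwrite('pics/s9z.png',cv2.resize(im[100:300,240:520,::-1],None,fx=2.8,fy=2.8,interpolation=cv2.INTER_CUBIC))
E
```

```text
[574.82414527 151.79498136 436.425654  ] 0.7125135592794662 [-0.2023187   0.25689735 -0.70770091]
```

View pics/s9z.png

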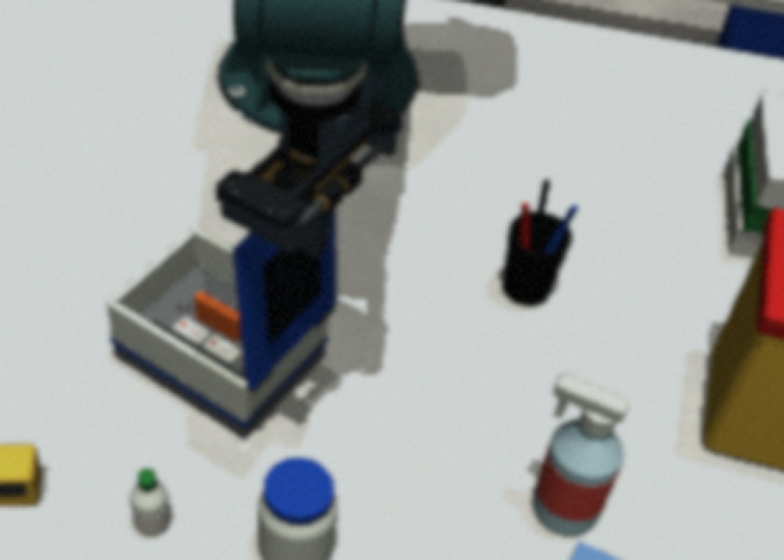

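Just past upright. I'll push about 10 mm more, then draw back.

Request:
drive_tool(moves=[[[-0.15,-0.4,0],[0,0,0],255],[[-0.3,-0.8,0],[0,0,0],255],[[-0.35,-1,0],[0,0,0],255],[[-0.35,-1,0],[0,0,0],255],[[-0.35,-1,0],[0,0,0],255]])

```text
clock: 14.4
ee_pos: [571.5, 142.4, 436.5]
ee_rot: [0.575, 0.412, -0.575, 0.412]
contact_force: [0.3, -0.2, 0.1]
width: 0.2
```

```bash
python3 - <<'E'
from h import *
s,im,d=cap('scene','s10'); print(s['ee_pos'],s['width'],s['contact_force'])
cv2.imwrite('pics/s10z.png',cv2.resize(im[100:300,240:520,::-1],None,fx=2.8,fy=2.8,interpolation=cv2.INTER_CUBIC))
E
```

```text
[571.5462546  142.36187648 436.47958434] 0.21506532395573438 [ 0.28878765 -0.1576924   0.06452541]
```

View pics/s10z.png

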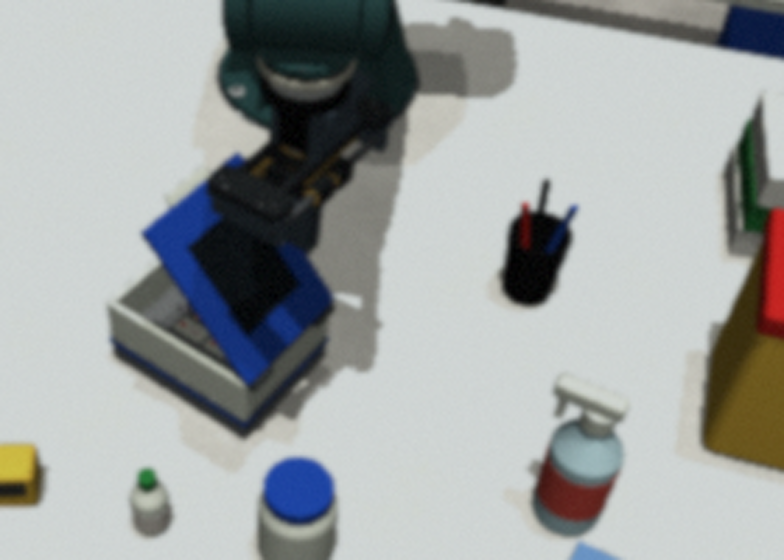

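The lid is falling on its own. I'll back away and up.

Request:
drive_tool(moves=[[[0.2,0.6,0.5],[0,0,0],255],[[0.6,1.8,1.5],[0,0,0],255],[[1.2,3.6,3],[0,0,0],255],[[2,6,5],[0,0,0],255],[[2.8,8.4,7],[0,0,0],255]])

```text
clock: 14.87
ee_pos: [599.9, 228.3, 508.2]
ee_rot: [0.575, 0.412, -0.575, 0.412]
contact_force: [0.6, -0.1, -0.9]
width: 0.1
```

Request:
drive_tool(moves=[[[-0.4,3.4,0.5],[0,0,0],255],[[-1,6.8,1],[0,0,0],255],[[-2,10,1],[0,0,0],255],[[-3,13,1],[0,0,0],255],[[-3,14,1],[0,0,0],255]])

```text
clock: 15.28
ee_pos: [567.9, 370.8, 517.6]
ee_rot: [0.574, 0.413, -0.574, 0.413]
contact_force: [-0.2, -0.7, -0.1]
width: 0.4
```

Request:
drive_tool(moves=[[[0,0,0],[0,0,0],255],[[0,0,0],[0,0,0],255],[[0,0,0],[0,0,0],255],[[0,0,0],[0,0,0],255],[[0,0,0],[0,0,0],255]])

```text
clock: 15.7
ee_pos: [569.9, 365.5, 516.6]
ee_rot: [0.575, 0.412, -0.575, 0.412]
contact_force: [-0.0, 0.7, 0.6]
width: 0.4
```

```bash
python3 - <<'E'
from h import *
s,im,d=cap('scene','s11'); print(s['ee_pos'],s['clock'],s['contact_force'])
s,im,d=cap('top','top11')
im,d,W=world('top','top11')
c=np.array([539,46.4]); a=np.radians(-18.7); yv=np.array([-np.sin(a),np.cos(a)]); xv=np.array([np.cos(a),np.sin(a)])
ry=(W[...,:2]-c)@yv; rx=(W[...,:2]-c)@xv
for y0 in (-80,-40,0,40,80):
    m=(abs(ry-y0)<10)&(abs(rx)<60); print(y0,m.sum(),np.median(W[...,2][m]))
E
```

```text
[569.90891421 365.52987056 516.60107265] 15.7 [-0.01138068  0.69329465  0.56105325]
-80 424 104.83469816119737
-40 421 105.30307783585386
0 418 105.45408279455324
40 419 105.38762834179488
80 417 104.57010182823717
```

View pics/s11.png

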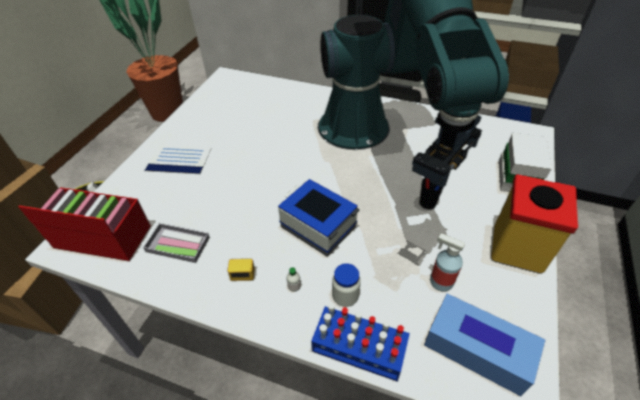

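View pics/top11.png

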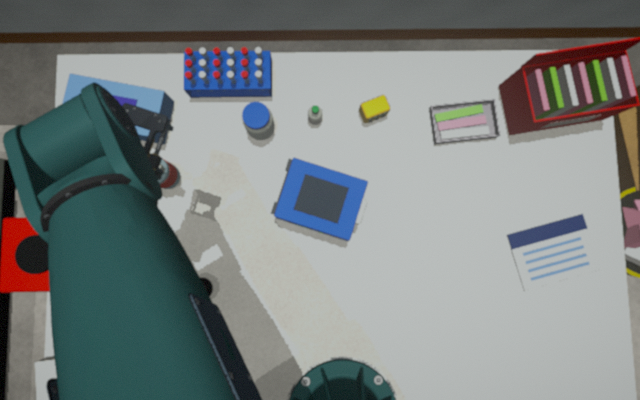

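The lid is shut flat at (320,200) in the top view, reading 105 mm across its whole face. The bystanders are standing where they were, and the robot is touching nothing.

```bash
python3 - <<'E'
from h import *
print(job.close_job())
E
```

```text
the job is handed in; nothing more can be done
None
```

The carrier is on its pegs in the reader, the lid is shut, and the job was handed in at about 16 s of the 58 s allowed.

- **Carrier:** I picked it up by the orange fin and lowered it over the pegs. It touched the deck at the height predicted for seated, with about 13 N of contact force. I eased off, then let go. Afterwards the plate top read about 51 mm (50 mm expected) at all points checked, with a peg showing through the visible hole. The hole on the far side was not checked by camera.
- **Lid:** I pushed it from behind with closed fingers to just past upright, and it fell shut by itself without being guided or pressed. Its top then read 104.6–105.5 mm along its length (105 mm expected), so it is shut flat.
- **Other objects:** In the last pictures the visible bystanders stood where they started. The arm partly hid the spray bottle and pen pot in the top view, but the scene camera showed the spray bottle upright and the pen pot partly behind the gripper. I compared these by eye and did not measure them. The gripper was clear of everything, with no contact force.

No check failed. The wrist and top cameras disagreed by about 1 mm on where the pegs were, within the calibration error; I used the wrist camera's value.

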